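# Fetch the decanter stopper from behind the tumblers

## Robot

A 6-joint arm with a two-finger parallel gripper is mounted at the origin on the work surface. World frame = base frame: x ahead of the robot, y to its left, z up, the work surface at z = 0. Lengths are in m, angles in rad, forces in N, time in s.
With the tool pointing down it reaches from about 0.25 to 0.775 m from the base axis. Payload 8.9 kg.
Tool frame: the origin (TCP) lies midway between the tips of the shut fingers; the grasp point (between the pads) lies 19 mm behind it (env.hold_point_z is the z of the grasp point in the tool frame, in m); z points along the fingers, y is the line along which they close (so a half turn about z gives the same grasp; the last joint's range is limited). The gripper opens to 85 mm and grips with 20 to 120 N. Pads are 22 mm wide; open, the fingers measure 114 mm over their backs; the gripper's body (76 mm by 85 mm) begins 54 mm behind the grasp point. The pads swing forward as they close: fully open they stand 13 mm farther back than shut.
Start: joints at [-1.25, 0.291, -0.153, 1.127, 0, 1.431], TCP at [0.233, -0.47, 0.231] pointing down, gripper open.
Joint ranges: [-2.52, 2.52], [-0.91, 1.74], [-1.3, 1.37], [-1.96, 2.02], [-1.52, 1.47], [-3.14, 3.14]. Speed limits (rad/s): [2.22, 2.22, 2.79, 3.14, 3.14, 3.14].

## Interface

Orientations are given as [roll, pitch, yaw] about the fixed x, y, z axes, in that order (R = Rz(yaw) Ry(pitch) Rx(roll)).
In Python, from rig import env, viewer, ticket gives the robot as it stands.
- The arm moves only by the tool arm_command, never from a script. Its argument "series" is a list of rows, each an object with "xyz": the shift along the tool's x, y, z in m, a list of three; "turn": the turn, a rotation vector about the tool's x, y, z in units of 6 degrees (1.0 is 6 degrees), a list of three. A call has 1 to 20 rows; each row is the pose to reach, as a shift and turn from the pose commanded when the call began, along the tool's axes at that moment; what a row does not reach only later rows make up. A row lasts 1/8 s, in which the tool goes at most 62.5 mm and 10.7 degrees, less where a joint would pass 70% of its speed; a pose out of reach is approached as far as the arm can. A call with a gripper value outside its range is refused whole. "claw" is the finger opening in m, from 0 to 0.0854, set as the call begins (left out, the last holds). The fingers move at their own pace and stop on an object; "grip_force" is the grip in N (left out, the last holds). Time passes only in rows, so rows that repeat a pose let the fingers close. It gives the time, the measured TCP pose, the force, the opening and the grip force at its end, in the units of the state.
- env.observe(): the state, without advancing time (a new reading comes with each control period).
- viewer.read_camera(name): name is "scene" or "top" or "wrist"; returns a dict with "frame" (480x640x3 uint8, red, green, blue), "K" (3x3 intrinsics, pixels), "rvec" (rotation vector, rad) and "tvec" (3), from world to camera coordinates, as OpenCV has them; the wrist camera has in their place "hand_eye" (4x4, takes a point from camera to tool coordinates, whose origin is the TCP and whose axes are the flange's). Camera axes: x right, y down, z forward; pixel columns grow to the right and rows downward; lengths in m; the calibration is good to about 2 mm. A picture is of the moment at which its call begins: read the wrist's pose just before it. There is no depth.
- ticket.job_done(): hands the job in; it is judged then, once.
The state is a dict: "time": time; "joint_positions": joint angles; "dq": joint speeds; "tau": joint torques, N m; "tool_pos": TCP position; "tool_rot": TCP orientation; "ft_force": force on the tool from outside, world axes, zero at the start; "moment": the same for the moment, N m; "finger_gap": opening from 0.0 (shut) to 1.0 (fully open); "gripper_force": force on a finger pad.
Only numpy, scipy, OpenCV 4.12 (cv2) and the standard library are available. Lean on these libraries where they do the work, as an engineer would, in place of code of your own. Each camera call takes 0.05 s, during which the arm holds its last target. There are 200 camera calls.

## Task

The decanter's stopper is hemmed in behind the three coloured tumblers: first stand all three tumblers aside on the cork mat, then lift the stopper out and set it in the black stopper tray, just as it stands, plug upwards. Then put every tumbler back in the middle of the coaster of its own colour. Keep the tumblers upright throughout and leave the stack of clear glasses undisturbed.

Things in the scene. Friction and masses are not known exactly. Their poses are not given: they have to be found in the camera images.
- tumbler_red: red metal tumbler, loose, an upright open cylinder 62 mm in diameter and 120 mm tall, 3 mm wall, about 0.2 kg; origin at the centre of its underside, z up. At the start it stands on the red coaster
- tumbler_green: green metal tumbler, loose, an upright open cylinder 62 mm in diameter and 120 mm tall, 3 mm wall, about 0.2 kg; origin at the centre of its underside, z up. At the start it stands on the green coaster
- tumbler_blue: blue metal tumbler, loose, an upright open cylinder 62 mm in diameter and 120 mm tall, 3 mm wall, about 0.2 kg; origin at the centre of its underside, z up. At the start it stands on the blue coaster
- coaster_red: red round coaster, home of the red tumbler, fixed, 92 mm in diameter, 4 mm thick (its top is 4 mm above its origin); origin at the centre of its underside, on an 8 mm thick wooden board (200 x 270 mm, fixed). The coasters lie in front of and on either side of the stopper, 70 to 100 mm from it; which colour lies where changes
- coaster_green: green round coaster, home of the green tumbler, fixed, 92 mm in diameter, 4 mm thick (its top is 4 mm above its origin); origin at the centre of its underside, on an 8 mm thick wooden board (200 x 270 mm, fixed). The coasters lie in front of and on either side of the stopper, 70 to 100 mm from it; which colour lies where changes
- coaster_blue: blue round coaster, home of the blue tumbler, fixed, 92 mm in diameter, 4 mm thick (its top is 4 mm above its origin); origin at the centre of its underside, on an 8 mm thick wooden board (200 x 270 mm, fixed). The coasters lie in front of and on either side of the stopper, 70 to 100 mm from it; which colour lies where changes
- stopper: decanter stopper, loose, upside down: a steel disc head 40 mm in diameter, 14 mm thick, underneath; on it a black rubber plug pointing up, 22 mm in diameter, 26 mm long (40 mm tall in all), 0.09 kg; origin at the centre of its underside, z up along the plug. At the start it stands on the board, hemmed in by the tumblers, too low to be gripped while they are there
- tray: black plastic stopper tray, fixed, shallow and open: 120 x 120 mm, rim 18 mm high, walls and floor 4 mm thick; origin at the centre of its underside. It lies to the left or the right of the board
- mat: plain cork mat, the side area, fixed, 300 mm along its x, 130 mm along its y, 4 mm thick; origin at the centre of its underside. It lies on the other side of the board from the tray
- glass_stack: stack of three clear glass tumblers, a loose bystander that moves as one piece, 76 mm in diameter, 125 mm tall, 0.6 kg; origin at the centre of its underside. It stands behind the tray, centre 135 to 150 mm from the tray's centre along the tray's +x

How it is judged:
By the outcome, as a careful person would: the job done as asked, in the order asked, and still so for the second after the job is handed in, with the robot touching nothing.
It also fails if it takes over 134 s, if anything falls off the work surface, if the arm or the gripper's body presses on something with over 40 N, if the wrist force passes 120 N, or if a joint passes its speed limit or range.

## Working session

There is one attempt and no reset: what is moved stays moved. The work goes in short steps, Python scripts to look and compute and a tool call to move; the robot and the scene stay as the last step left them, time stands still between calls to the robot, and variables do not carry over. Pictures are saved under pics/ and viewed, at most 14 in all, crops included, and the job is handed in when it is done.

Besides the shell and the picture viewer there is one more tool, called as a command line: name --argument value ..., lists and objects as JSON in quotes. arm_command: Moves the arm, as the interface text tells. Its arguments: {"type":"object","properties":{"series":{"type":"array"},"claw":{"type":"number"},"grip_force":{"type":"number"}},"required":["series"]}

```bash
mkdir -p pics; ls
python3 - <<'E'
from rig import env, viewer
import cv2
s=env.observe(); print(s['time'],s['tool_pos'],s['tool_rot'],s['finger_gap'],env.hold_point_z)
for n in('top','scene'):
    c=viewer.read_camera(n); cv2.imwrite(f'pics/{n}0.png',c['frame'][:,:,::-1]); print(n,c['K'],c['rvec'],c['tvec'])
E
```

```text
pics
0.0 [ 0.23284472 -0.47005195  0.23073029] [-3.14030824e+00 -1.68835026e-04  4.59798086e-01] 0.9974259812352892 -0.0187
top [[603.80910909   0.         317.56799779]
 [  0.         603.80910909 236.57134698]
 [  0.           0.           1.        ]] [ 2.17100071 -2.19189183  0.06387312] [0.00755729 0.57557821 1.12386703]
scene [[461.99515772   0.         316.45633211]
 [  0.         461.99515772 238.39636342]
 [  0.           0.           1.        ]] [ 1.59516043  1.61075664 -0.91479672] [-0.00383233 -0.2456953   1.35005906]
```

View pics/top0.png

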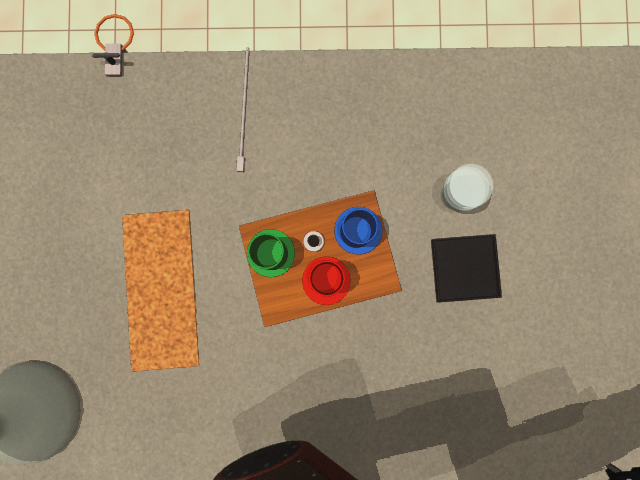

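View pics/scene0.png

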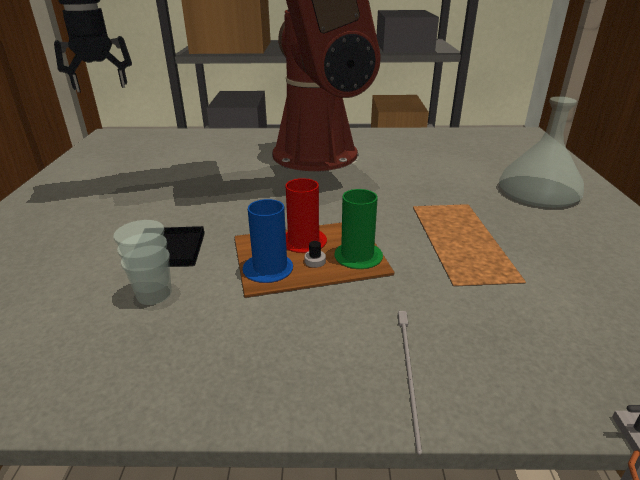

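The top view has +x up and +y left. Green is at (270,252), blue (358,231), red (326,281), the stopper (313,241), the mat (160,290), the tray (466,268) and the glass stack (468,188). Next I measure these properly.

```bash
cat > h.py <<'E'
import numpy as np, cv2
from rig import env, viewer
from scipy.spatial.transform import Rotation as R
def top(): return viewer.read_camera('top')
def mask(f,c):
    h=cv2.cvtColor(f,cv2.COLOR_RGB2HSV); H,S,V=[h[...,i].astype(int) for i in range(3)]
    m={'red':((H<4)|(H>176))&(S>200)&(V>80),'green':(H>45)&(H<80)&(S>150),'blue':(H>100)&(H<125)&(S>150),
       'mat':(H>8)&(H<22)&(S>150),'tray':(V<50)}[c]
    return m.astype(np.uint8)
def blobs(m,lo,box=(90,180,520,390)):
    n,l,s,_=cv2.connectedComponentsWithStats(m)
    return [np.argwhere(l==i)[:,::-1].astype(np.float32) for i in range(1,n) if s[i,4]>lo and s[i,0]>box[0] and s[i,1]>box[1] and s[i,0]+s[i,2]<box[2] and s[i,1]+s[i,3]<box[3]]
def ground(c,p,z):
    Rm=cv2.Rodrigues(c['rvec'])[0]; t=np.ravel(c['tvec']); o=-Rm.T@t
    d=Rm.T@cv2.undistortPoints(np.array([[p]],float),c['K'],None).ravel().tolist().__add__([1.]) if 0 else Rm.T@np.linalg.inv(c['K'])@np.array([p[0],p[1],1.])
    return (o+d*(z-o[2])/d[2])[:2]
def proj(c,P): return cv2.projectPoints(np.array(P,float).reshape(-1,3),np.array(c['rvec']),np.array(c['tvec'],float),c['K'],None)[0][:,0]
E
sed -i '/undistortPoints/c\    d=Rm.T@np.linalg.inv(c["K"])@np.array([p[0],p[1],1.])' h.py
python3 - <<'E'
from h import *
c=top(); f=c['frame'].copy(); vis=f[:,:,::-1].copy()
for k in('red','green','blue'):
    for b in blobs(mask(f,k),500):
        hull=cv2.convexHull(b); (x,y),r=cv2.minEnclosingCircle(hull); g=ground(c,(x,y),.012)
        print(k,len(b),(x,y),r,g)
        for z,rad in((.012,.046),(.132,.031),(.132,.028)):
            a=np.linspace(0,6.28,60); P=np.c_[g[0]+rad*np.cos(a),g[1]+rad*np.sin(a),0*a+z]
            cv2.polylines(vis,[np.round(proj(c,P)*16).astype(int)],True,(255,255,255),1,shift=4)
for k,z in(('mat',.004),('tray',.018)):
    for b in blobs(mask(f,k),1500):
        q=cv2.boxPoints(cv2.minAreaRect(b)); print(k,len(b),np.round([ground(c,p,z) for p in q],3).tolist(), ground(c,q.mean(0),z))
for p,z in(((313,242),.022),((469,187),.125)): print(ground(c,p,z))
cv2.imwrite('pics/v1.png',cv2.resize(vis[170:340,220:420],None,fx=4,fy=3.5,interpolation=cv2.INTER_CUBIC)[:600])
E
```

```text
red 1750 (325.95947265625, 280.3040466308594) 23.995006561279297 [ 0.49283484 -0.01303304]
green 937 (270.4222717285156, 252.82643127441406) 23.835493087768555 [0.54601594 0.09222962]
blue 1377 (357.89776611328125, 230.1561737060547) 23.616283416748047 [ 0.58766228 -0.07490659]
mat 8724 [[0.599, 0.156], [0.666, -0.108], [0.472, -0.156], [0.406, 0.105]] [ 0.53536671 -0.00086037]
mat 10469 [[0.625, 0.381], [0.631, 0.25], [0.332, 0.23], [0.325, 0.358]] [0.47703639 0.30466602]
tray 4043 [[0.568, -0.212], [0.577, -0.335], [0.459, -0.341], [0.45, -0.22]] [ 0.5135599  -0.27710414]
[0.56527883 0.01074937]
[ 0.65147192 -0.26096373]
```

View pics/v1.png

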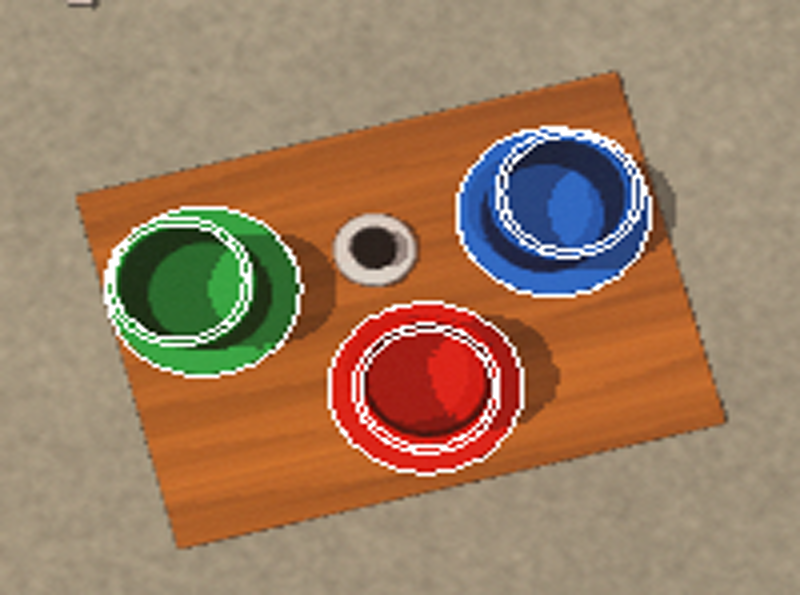

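The overlay shows the coaster and rim fits lining up. First move: go above red with the tool yaw at π, which leaves the last joint clear of its limits.

arm_command --series '[{"xyz": [0.044, -0.029, 0], "turn": [0, 0, -1.6]}, {"xyz": [0.087, -0.059, 0], "turn": [0, 0, -3.2]}, {"xyz": [0.131, -0.088, 0], "turn": [0, 0, -4.8]}, {"xyz": [0.174, -0.118, 0], "turn": [0, 0, -6.4]}, {"xyz": [0.218, -0.147, 0], "turn": [0, 0, -8.0]}, {"xyz": [0.262, -0.177, 0], "turn": [0, 0, -9.6]}, {"xyz": [0.305, -0.206, 0], "turn": [0, 0, -11.2]}, {"xyz": [0.349, -0.235, 0], "turn": [0, 0, -12.8]}, {"xyz": [0.392, -0.265, 0], "turn": [0, 0, -14.4]}, {"xyz": [0.436, -0.294, 0], "turn": [0, 0, -16.0]}, {"xyz": [0.436, -0.294, 0], "turn": [0, 0, -17.6]}, {"xyz": [0.436, -0.294, 0], "turn": [0, 0, -19.2]}, {"xyz": [0.436, -0.294, 0], "turn": [0, 0, -20.8]}, {"xyz": [0.436, -0.294, 0], "turn": [0, 0, -22.4]}, {"xyz": [0.436, -0.294, 0], "turn": [0, 0, -24.0]}, {"xyz": [0.436, -0.294, 0], "turn": [0, 0, -25.6]}, {"xyz": [0.436, -0.294, 0], "turn": [0, 0, -25.6]}, {"xyz": [0.436, -0.294, 0], "turn": [0, 0, -25.6]}]' --claw 0.0854 --grip_force 40

```text
time: 2.4
tool_pos: [0.4931, -0.0135, 0.2312]
tool_rot: [3.142, -0.0, 3.137]
ft_force: [-0.4, -0.3, -0.2]
finger_gap: 1.0
gripper_force: 0.0
```

```bash
cat >> h.py <<'E'
def wrist():
    s=env.observe(); c=dict(viewer.read_camera('wrist'))
    T=np.eye(4); T[:3,:3]=R.from_euler('xyz',s['tool_rot']).as_matrix(); T[:3,3]=s['tool_pos']
    M=np.linalg.inv(T@np.array(c['hand_eye'])); c['rvec']=cv2.Rodrigues(M[:3,:3])[0]; c['tvec']=M[:3,3]; return c
def ring(c,vis,g,z,rad,col=(255,255,255)):
    a=np.linspace(0,6.28,60); P=np.c_[g[0]+rad*np.cos(a),g[1]+rad*np.sin(a),0*a+z]
    cv2.polylines(vis,[np.round(proj(c,P)*16).astype(int)],True,col,1,shift=4)
E
python3 - <<'E'
from h import *
c=wrist(); v=c['frame'][:,:,::-1].copy()
for g in((.4928,-.013),(.546,.0922),(.5877,-.0749)): ring(c,v,g,.132,.031); ring(c,v,g,.012,.046,(0,255,255))
ring(c,v,(.565,.011),.022,.02)
cv2.imwrite('pics/w1.png',v)
E
```

```text
(no output)
```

View pics/w1.png

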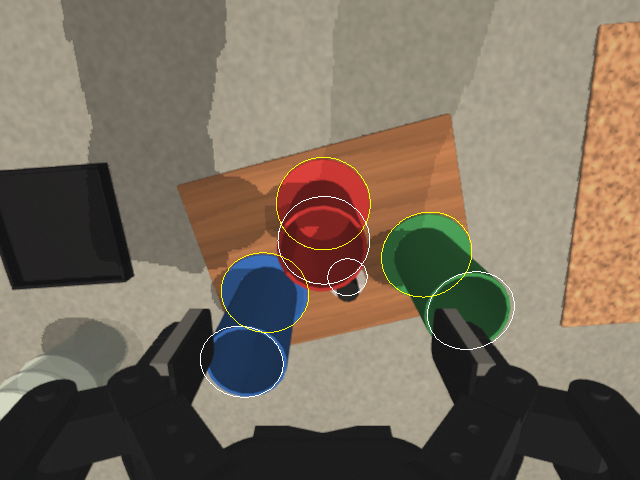

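Run:
```python
from h import *
c=wrist(); v=c['frame'][:,:,::-1].copy()
v=cv2.convertScaleAbs(v,alpha=1.6)
t=cv2.convertScaleAbs(top()['frame'][:,:,::-1],alpha=1.6)
a=cv2.resize(v[140:310,260:390],None,fx=3,fy=3)
cv2.imwrite('pics/w2.png',a)
```

```text
(no output)
```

View pics/w2.png

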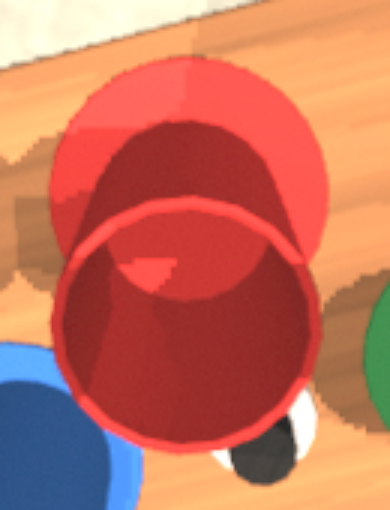

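The rim in the crop is centred at about (187,323), which is (322.3,247.7) in the full frame.

Run:
```python
from h import *
c=wrist(); print(ground(c,(322.3,247.7),.132)); 
for z in (.12,.132):
  print(z, proj(c,[(.493,-.013,z),(.498,-.013,z),(.493,-.044,z),(.493,.018,z)]))
Rm=cv2.Rodrigues(c['rvec'])[0]; print('cam',-Rm.T@c['tvec'])
c=top()
# inner dark opening of red tumbler in top
f=c['frame']; h=cv2.cvtColor(f,cv2.COLOR_RGB2HSV)
print(f[250:312:2,326,0]); print(f[278,300:352:2,0]); print(proj(c,[(.493,-.013,.132),(.4655,-.013,.132),(.5205,-.013,.132),(.498,-.013,.132)]))
```

```text
[ 0.49740395 -0.01378387]
0.12 [[323.37219658 236.42992321]
 [323.38502506 243.17481711]
 [279.48603946 236.55779508]
 [367.25719865 236.30205471]]
0.132 [[323.44224542 241.51169973]
 [323.45524043 248.52886844]
 [277.58061836 241.64539745]
 [369.3026111  241.37800569]]
cam [ 0.41686971 -0.01386679  0.37483566]
[127 128 129 131 132 135 138 138 140 140 145 144 147 150 152 157 158 159
 159 159 156 156 153 148 147 144 142 142 141 137 138]
[158 156 157 158 160 157 157 157 157 156 158 157 153 152 155 152 151 151
 151 149 148 151 147 147 147 147]
[[326.17250684 280.45993595]
 [326.33778112 296.71640874]
 [326.00784071 264.26328161]
 [326.1425224  277.51065009]]
```

arm_command --series '[{"xyz": [-0.002, 0, 0.03], "turn": [0, 0, 0]}, {"xyz": [-0.002, 0, 0.06], "turn": [0, 0, 0]}, {"xyz": [-0.002, 0, 0.09], "turn": [0, 0, 0]}, {"xyz": [-0.002, 0, 0.12], "turn": [0, 0, 0]}, {"xyz": [-0.002, 0, 0.148], "turn": [0, 0, 0]}, {"xyz": [-0.002, 0, 0.148], "turn": [0, 0, 0]}]'

```text
time: 3.4
tool_pos: [0.4937, -0.0132, 0.0819]
tool_rot: [3.141, -0.004, 3.14]
ft_force: [-0.6, -0.6, 0.7]
finger_gap: 0.994
gripper_force: 0.0
```

arm_command --series '[{"xyz": [0, 0, 0], "turn": [0, 0, 0]}, {"xyz": [0, 0, 0], "turn": [0, 0, 0]}, {"xyz": [0, 0, 0], "turn": [0, 0, 0]}, {"xyz": [0, 0, 0], "turn": [0, 0, 0]}, {"xyz": [0, 0, 0], "turn": [0, 0, 0]}, {"xyz": [0, 0, 0], "turn": [0, 0, 0]}]' --claw 0.04 --grip_force 40

```text
time: 4.15
tool_pos: [0.4963, -0.0138, 0.0848]
tool_rot: [-3.141, 0.002, 3.14]
ft_force: [-1.7, -0.2, 7.3]
finger_gap: 0.728
gripper_force: 43.8
```

arm_command --series '[{"xyz": [0, 0, -0.02], "turn": [0, 0, 0]}, {"xyz": [0, 0, -0.05], "turn": [0, 0, 0]}, {"xyz": [0, 0, -0.08], "turn": [0, 0, 0]}, {"xyz": [0, 0, -0.11], "turn": [0, 0, 0]}, {"xyz": [0.005, 0.015, -0.13], "turn": [0, 0, 0]}, {"xyz": [0.015, 0.04, -0.14], "turn": [0, 0, 0]}, {"xyz": [0.024, 0.066, -0.14], "turn": [0, 0, 0]}, {"xyz": [0.034, 0.094, -0.14], "turn": [0, 0, 0]}, {"xyz": [0.044, 0.122, -0.14], "turn": [0, 0, 0]}, {"xyz": [0.055, 0.15, -0.14], "turn": [0, 0, 0]}, {"xyz": [0.065, 0.178, -0.14], "turn": [0, 0, 0]}, {"xyz": [0.075, 0.206, -0.14], "turn": [0, 0, 0]}, {"xyz": [0.085, 0.234, -0.14], "turn": [0, 0, 0]}, {"xyz": [0.095, 0.262, -0.14], "turn": [0, 0, 0]}, {"xyz": [0.105, 0.288, -0.13], "turn": [0, 0, 0]}, {"xyz": [0.111, 0.304, -0.11], "turn": [0, 0, 0]}, {"xyz": [0.113, 0.311, -0.08], "turn": [0, 0, 0]}, {"xyz": [0.113, 0.311, -0.05], "turn": [0, 0, 0]}, {"xyz": [0.113, 0.311, -0.02], "turn": [0, 0, 0]}, {"xyz": [0.113, 0.311, -0.01], "turn": [0, 0, 0]}]'

```text
time: 6.65
tool_pos: [0.3818, 0.2972, 0.0925]
tool_rot: [-3.141, -0.001, 3.141]
ft_force: [-0.2, -0.1, -2.0]
finger_gap: 0.726
gripper_force: 44.4
```

arm_command --series '[{"xyz": [0, 0, 0.006], "turn": [0, 0, 0]}, {"xyz": [0, 0, 0.012], "turn": [0, 0, 0]}, {"xyz": [0, 0, 0.017], "turn": [0, 0, 0]}, {"xyz": [0, 0, 0.017], "turn": [0, 0, 0]}, {"xyz": [0, 0, 0.017], "turn": [0, 0, 0]}]'

```text
time: 7.28
tool_pos: [0.3831, 0.2978, 0.0768]
tool_rot: [3.141, 0.001, 3.141]
ft_force: [0.5, -0.7, 3.1]
finger_gap: 0.729
gripper_force: 44.8
```

arm_command --series '[{"xyz": [0, 0, 0], "turn": [0, 0, 0]}, {"xyz": [0, 0, 0], "turn": [0, 0, 0]}, {"xyz": [0, 0, 0], "turn": [0, 0, 0]}, {"xyz": [0, 0, 0], "turn": [0, 0, 0]}, {"xyz": [0, 0, -0.03], "turn": [0, 0, 0]}, {"xyz": [0, 0, -0.07], "turn": [0, 0, 0]}, {"xyz": [0, 0, -0.11], "turn": [0, 0, 0]}, {"xyz": [0, 0, -0.15], "turn": [0, 0, 0]}, {"xyz": [-0.03, -0.035, -0.15], "turn": [0, 0, 0]}, {"xyz": [-0.065, -0.08, -0.15], "turn": [0, 0, 0]}, {"xyz": [-0.1, -0.125, -0.15], "turn": [0, 0, 0]}, {"xyz": [-0.135, -0.17, -0.15], "turn": [0, 0, 0]}, {"xyz": [-0.164, -0.206, -0.15], "turn": [0, 0, 0]}, {"xyz": [-0.164, -0.206, -0.15], "turn": [0, 0, 0]}, {"xyz": [-0.164, -0.206, -0.11], "turn": [0, 0, 0]}, {"xyz": [-0.164, -0.206, -0.07], "turn": [0, 0, 0]}, {"xyz": [-0.164, -0.206, -0.03], "turn": [0, 0, 0]}, {"xyz": [-0.164, -0.206, 0.007], "turn": [0, 0, 0]}, {"xyz": [-0.164, -0.206, -0.007], "turn": [0, 0, 0]}, {"xyz": [-0.164, -0.206, -0.007], "turn": [0, 0, 0]}]' --claw 0.0854

```text
time: 9.78
tool_pos: [0.5479, 0.092, 0.0861]
tool_rot: [3.141, 0.004, 3.141]
ft_force: [0.3, -0.4, 0.2]
finger_gap: 0.998
gripper_force: 0.0
```

arm_command --series '[{"xyz": [0, 0, 0], "turn": [0, 0, 0]}, {"xyz": [0, 0, 0], "turn": [0, 0, 0]}, {"xyz": [0, 0, 0], "turn": [0, 0, 0]}, {"xyz": [0, 0, 0], "turn": [0, 0, 0]}, {"xyz": [0, 0, 0], "turn": [0, 0, 0]}, {"xyz": [0, 0, 0], "turn": [0, 0, 0]}]' --claw 0.04

```text
time: 10.52
tool_pos: [0.5476, 0.0912, 0.0852]
tool_rot: [-3.141, 0.003, 3.14]
ft_force: [-1.2, -2.6, 10.3]
finger_gap: 0.714
gripper_force: 41.6
```

arm_command --series '[{"xyz": [0, 0, -0.02], "turn": [0, 0, 0]}, {"xyz": [0, 0, -0.05], "turn": [0, 0, 0]}, {"xyz": [0, 0, -0.08], "turn": [0, 0, 0]}, {"xyz": [0, 0, -0.11], "turn": [0, 0, 0]}, {"xyz": [0, 0, -0.13], "turn": [0, 0, 0]}, {"xyz": [0.005, 0.015, -0.14], "turn": [0, 0, 0]}, {"xyz": [0.013, 0.04, -0.14], "turn": [0, 0, 0]}, {"xyz": [0.021, 0.066, -0.14], "turn": [0, 0, 0]}, {"xyz": [0.03, 0.094, -0.14], "turn": [0, 0, 0]}, {"xyz": [0.039, 0.122, -0.14], "turn": [0, 0, 0]}, {"xyz": [0.048, 0.15, -0.14], "turn": [0, 0, 0]}, {"xyz": [0.057, 0.178, -0.14], "turn": [0, 0, 0]}, {"xyz": [0.064, 0.198, -0.14], "turn": [0, 0, 0]}, {"xyz": [0.069, 0.213, -0.14], "turn": [0, 0, 0]}, {"xyz": [0.069, 0.213, -0.13], "turn": [0, 0, 0]}, {"xyz": [0.069, 0.213, -0.11], "turn": [0, 0, 0]}, {"xyz": [0.069, 0.213, -0.08], "turn": [0, 0, 0]}, {"xyz": [0.069, 0.213, -0.05], "turn": [0, 0, 0]}, {"xyz": [0.069, 0.213, -0.02], "turn": [0, 0, 0]}, {"xyz": [0.069, 0.213, -0.01], "turn": [0, 0, 0]}]'

```text
time: 13.02
tool_pos: [0.4763, 0.3031, 0.0911]
tool_rot: [-3.14, -0.003, 3.14]
ft_force: [0.0, 0.1, -1.2]
finger_gap: 0.716
gripper_force: 44.1
```

arm_command --series '[{"xyz": [0, 0, 0.006], "turn": [0, 0, 0]}, {"xyz": [0, 0, 0.012], "turn": [0, 0, 0]}, {"xyz": [0, 0, 0.017], "turn": [0, 0, 0]}, {"xyz": [0, 0, 0.017], "turn": [0, 0, 0]}, {"xyz": [0, 0, 0.017], "turn": [0, 0, 0]}]'

```text
time: 13.65
tool_pos: [0.4782, 0.3045, 0.0771]
tool_rot: [3.141, 0.002, 3.141]
ft_force: [0.7, -1.9, 5.7]
finger_gap: 0.712
gripper_force: 43.7
```

arm_command --series '[{"xyz": [0, 0, 0], "turn": [0, 0, 0]}, {"xyz": [0, 0, 0], "turn": [0, 0, 0]}, {"xyz": [0, 0, 0], "turn": [0, 0, 0]}, {"xyz": [0, 0, 0], "turn": [0, 0, 0]}, {"xyz": [0, 0, -0.03], "turn": [0, 0, 0]}, {"xyz": [0, 0, -0.07], "turn": [0, 0, 0]}, {"xyz": [0, 0, -0.11], "turn": [0, 0, 0]}, {"xyz": [0, 0, -0.15], "turn": [0, 0, 0]}, {"xyz": [-0.01, -0.035, -0.15], "turn": [0, 0, 0]}, {"xyz": [-0.023, -0.08, -0.15], "turn": [0, 0, 0]}, {"xyz": [-0.038, -0.13, -0.15], "turn": [0, 0, 0]}, {"xyz": [-0.053, -0.18, -0.15], "turn": [0, 0, 0]}, {"xyz": [-0.067, -0.23, -0.15], "turn": [0, 0, 0]}, {"xyz": [-0.082, -0.28, -0.15], "turn": [0, 0, 0]}, {"xyz": [-0.096, -0.33, -0.15], "turn": [0, 0, 0]}, {"xyz": [-0.106, -0.362, -0.15], "turn": [0, 0, 0]}, {"xyz": [-0.111, -0.38, -0.15], "turn": [0, 0, 0]}, {"xyz": [-0.111, -0.38, -0.15], "turn": [0, 0, 0]}, {"xyz": [-0.111, -0.38, -0.12], "turn": [0, 0, 0]}, {"xyz": [-0.111, -0.38, -0.09], "turn": [0, 0, 0]}]' --claw 0.0854

```text
time: 16.15
tool_pos: [0.5881, -0.074, 0.166]
tool_rot: [3.141, 0.001, -3.141]
ft_force: [-0.1, 0.2, 0.5]
finger_gap: 0.998
gripper_force: 0.0
```

arm_command --series '[{"xyz": [0, 0, 0.03], "turn": [0, 0, 0]}, {"xyz": [0, 0, 0.06], "turn": [0, 0, 0]}, {"xyz": [0, 0, 0.083], "turn": [0, 0, 0]}, {"xyz": [0, 0, 0.083], "turn": [0, 0, 0]}, {"xyz": [0, 0, 0.083], "turn": [0, 0, 0]}]'

```text
time: 16.77
tool_pos: [0.5886, -0.0749, 0.0844]
tool_rot: [-3.142, 0.001, -3.142]
ft_force: [0.1, -0.6, -0.4]
finger_gap: 1.0
gripper_force: 0.0
```

arm_command --series '[{"xyz": [0, 0, 0], "turn": [0, 0, 0]}, {"xyz": [0, 0, 0], "turn": [0, 0, 0]}, {"xyz": [0, 0, 0], "turn": [0, 0, 0]}, {"xyz": [0, 0, 0], "turn": [0, 0, 0]}, {"xyz": [0, 0, 0], "turn": [0, 0, 0]}, {"xyz": [0, 0, 0], "turn": [0, 0, 0]}]' --claw 0.04

```text
time: 17.52
tool_pos: [0.5892, -0.0751, 0.0849]
tool_rot: [3.141, 0.003, 3.141]
ft_force: [0.1, 3.7, 8.1]
finger_gap: 0.723
gripper_force: 41.9
```

arm_command --series '[{"xyz": [0, 0, -0.02], "turn": [0, 0, 0]}, {"xyz": [0, 0, -0.05], "turn": [0, 0, 0]}, {"xyz": [0, 0, -0.08], "turn": [0, 0, 0]}, {"xyz": [0, 0, -0.11], "turn": [0, 0, 0]}, {"xyz": [0, 0, -0.13], "turn": [0, 0, 0]}, {"xyz": [0, 0.015, -0.14], "turn": [0, 0, 0]}, {"xyz": [0.002, 0.04, -0.14], "turn": [0, 0, 0]}, {"xyz": [0.003, 0.07, -0.14], "turn": [0, 0, 0]}, {"xyz": [0.004, 0.105, -0.14], "turn": [0, 0, 0]}, {"xyz": [0.006, 0.14, -0.14], "turn": [0, 0, 0]}, {"xyz": [0.007, 0.175, -0.14], "turn": [0, 0, 0]}, {"xyz": [0.009, 0.21, -0.14], "turn": [0, 0, 0]}, {"xyz": [0.01, 0.245, -0.14], "turn": [0, 0, 0]}, {"xyz": [0.012, 0.28, -0.14], "turn": [0, 0, 0]}, {"xyz": [0.013, 0.315, -0.14], "turn": [0, 0, 0]}, {"xyz": [0.014, 0.345, -0.14], "turn": [0, 0, 0]}, {"xyz": [0.015, 0.37, -0.14], "turn": [0, 0, 0]}, {"xyz": [0.016, 0.387, -0.14], "turn": [0, 0, 0]}, {"xyz": [0.016, 0.387, -0.13], "turn": [0, 0, 0]}, {"xyz": [0.016, 0.387, -0.11], "turn": [0, 0, 0]}]'

```text
time: 20.02
tool_pos: [0.5728, 0.3111, 0.1929]
tool_rot: [-3.142, 0.001, 3.141]
ft_force: [-0.2, 0.4, -1.6]
finger_gap: 0.721
gripper_force: 44.0
```

arm_command --series '[{"xyz": [0, 0, 0.03], "turn": [0, 0, 0]}, {"xyz": [0, 0, 0.06], "turn": [0, 0, 0]}, {"xyz": [0, 0, 0.09], "turn": [0, 0, 0]}, {"xyz": [0, 0, 0.1], "turn": [0, 0, 0]}, {"xyz": [0, 0, 0.106], "turn": [0, 0, 0]}, {"xyz": [0, 0, 0.112], "turn": [0, 0, 0]}, {"xyz": [0, 0, 0.117], "turn": [0, 0, 0]}, {"xyz": [0, 0, 0.117], "turn": [0, 0, 0]}, {"xyz": [0, 0, 0.117], "turn": [0, 0, 0]}]'

```text
time: 21.15
tool_pos: [0.5729, 0.3116, 0.0768]
tool_rot: [3.141, 0.001, 3.141]
ft_force: [1.0, 0.7, 1.0]
finger_gap: 0.728
gripper_force: 43.5
```

arm_command --series '[{"xyz": [0, 0, 0], "turn": [0, 0, 0]}, {"xyz": [0, 0, 0], "turn": [0, 0, 0]}, {"xyz": [0, 0, 0], "turn": [0, 0, 0]}, {"xyz": [0, 0, 0], "turn": [0, 0, 0]}, {"xyz": [0, 0, -0.03], "turn": [0, 0, 0]}, {"xyz": [0, 0, -0.07], "turn": [0, 0, 0]}, {"xyz": [0, 0, -0.11], "turn": [0, 0, 0]}, {"xyz": [0, 0, -0.15], "turn": [0, 0, 0]}, {"xyz": [0.001, -0.04, -0.15], "turn": [0, 0, 0]}, {"xyz": [0.002, -0.09, -0.15], "turn": [0, 0, 0]}, {"xyz": [0.003, -0.14, -0.15], "turn": [0, 0, 0]}, {"xyz": [0.004, -0.19, -0.15], "turn": [0, 0, 0]}, {"xyz": [0.005, -0.24, -0.15], "turn": [0, 0, 0]}, {"xyz": [0.006, -0.28, -0.15], "turn": [0, 0, 0]}, {"xyz": [0.007, -0.301, -0.15], "turn": [0, 0, 0]}, {"xyz": [0.007, -0.301, -0.15], "turn": [0, 0, 0]}, {"xyz": [0.007, -0.301, -0.15], "turn": [0, 0, 0]}]' --claw 0.0854

```text
time: 23.28
tool_pos: [0.5653, 0.0114, 0.2263]
tool_rot: [3.141, -0.0, 3.141]
ft_force: [-0.9, 1.6, -0.1]
finger_gap: 1.0
gripper_force: 0.0
```

Run:
```python
from h import *
s=env.observe(); print(s['tool_pos'],s['tool_rot'])
c=wrist(); v=c['frame'][:,:,::-1].copy()
g=(.5653,.0107); ring(c,v,g,.022,.02); ring(c,v,g,.048,.011,(0,255,255))
t=top()['frame'][:,:,::-1]
a=cv2.resize(v[130:370,180:500],(640,480)); 
cv2.imwrite('pics/w3.png',np.hstack([cv2.resize(v,(400,300)),cv2.resize(t,(400,300))])); cv2.imwrite('pics/w3b.png',v[140:400,160:480].repeat(2,0).repeat(2,1))
```

```text
[0.56528202 0.01138695 0.22632245] [ 3.14109465e+00 -4.12081833e-06  3.14127363e+00]
```

View pics/w3.png

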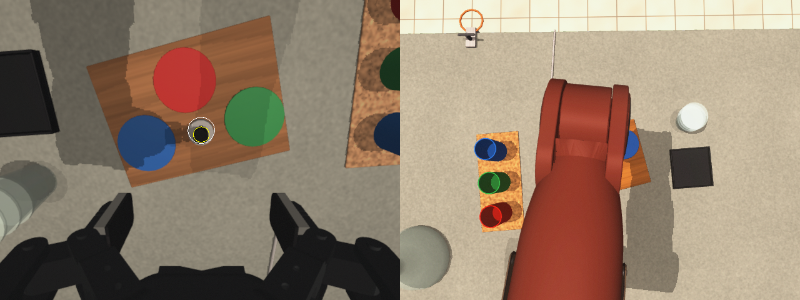

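View pics/w3b.png

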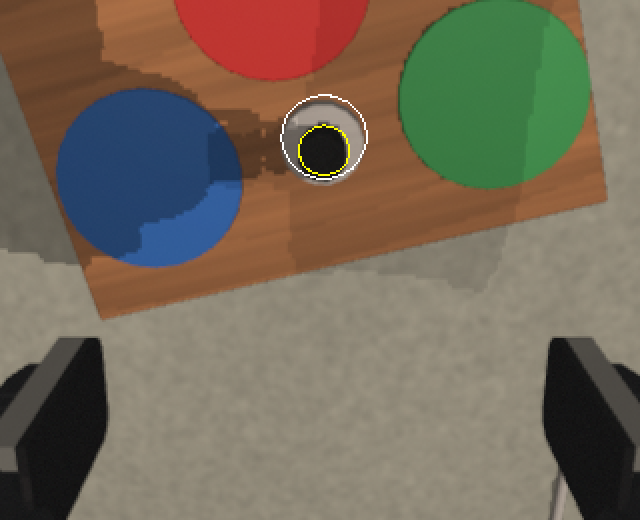

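arm_command --series '[{"xyz": [-0.001, 0, 0.04], "turn": [0, 0, 0]}, {"xyz": [-0.001, 0, 0.08], "turn": [0, 0, 0]}, {"xyz": [-0.001, 0, 0.12], "turn": [0, 0, 0]}, {"xyz": [-0.001, 0, 0.15], "turn": [0, 0, 0]}, {"xyz": [-0.001, 0, 0.175], "turn": [0, 0, 0]}, {"xyz": [-0.001, 0, 0.19], "turn": [0, 0, 0]}, {"xyz": [-0.001, 0, 0.2], "turn": [0, 0, 0]}, {"xyz": [-0.001, 0, 0.2], "turn": [0, 0, 0]}, {"xyz": [-0.001, 0, 0.2], "turn": [0, 0, 0]}]' --claw 0.05

```text
time: 24.5
tool_pos: [0.5669, 0.0104, 0.0271]
tool_rot: [-3.141, 0.001, 3.141]
ft_force: [0.8, -0.2, 0.2]
finger_gap: 0.585
gripper_force: 0.0
```

arm_command --series '[{"xyz": [0, 0, 0], "turn": [0, 0, 0]}, {"xyz": [0, 0, 0], "turn": [0, 0, 0]}, {"xyz": [0, 0, 0], "turn": [0, 0, 0]}, {"xyz": [0, 0, 0], "turn": [0, 0, 0]}, {"xyz": [0, 0, 0], "turn": [0, 0, 0]}, {"xyz": [0, 0, 0], "turn": [0, 0, 0]}]' --claw 0.005 --grip_force 30

```text
time: 25.25
tool_pos: [0.5667, 0.0102, 0.027]
tool_rot: [-3.141, 0.001, 3.14]
ft_force: [-0.9, -0.1, 6.6]
finger_gap: 0.248
gripper_force: 29.2
```

arm_command --series '[{"xyz": [0, 0, -0.02], "turn": [0, 0, 0]}, {"xyz": [0, 0, -0.05], "turn": [0, 0, 0]}, {"xyz": [0, 0, -0.08], "turn": [0, 0, 0]}, {"xyz": [0, 0, -0.1], "turn": [0, 0, 0]}, {"xyz": [0, 0, -0.1], "turn": [0, 0, 0]}]'

```text
time: 25.88
tool_pos: [0.5673, 0.0103, 0.1276]
tool_rot: [-3.141, 0.003, 3.141]
ft_force: [0.4, -0.6, -0.9]
finger_gap: 0.245
gripper_force: 29.5
```

Run:
```python
from h import *
c=wrist(); v=c['frame'][:,:,::-1].copy()
cv2.imwrite('pics/w4.png',v)
```

```text
(no output)
```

View pics/w4.png

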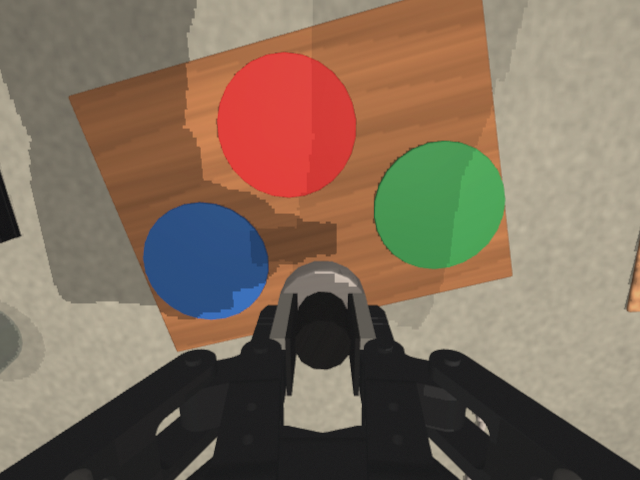

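The stopper is held by its plug, visible at (322,330). Carrying it to the tray.

arm_command --series '[{"xyz": [0.003, -0.015, -0.02], "turn": [0, 0, 0]}, {"xyz": [0.008, -0.042, -0.02], "turn": [0, 0, 0]}, {"xyz": [0.014, -0.075, -0.02], "turn": [0, 0, 0]}, {"xyz": [0.02, -0.11, -0.02], "turn": [0, 0, 0]}, {"xyz": [0.027, -0.145, -0.02], "turn": [0, 0, 0]}, {"xyz": [0.033, -0.18, -0.02], "turn": [0, 0, 0]}, {"xyz": [0.04, -0.215, -0.02], "turn": [0, 0, 0]}, {"xyz": [0.046, -0.25, -0.02], "turn": [0, 0, 0]}, {"xyz": [0.051, -0.276, -0.02], "turn": [0, 0, 0]}, {"xyz": [0.053, -0.288, -0.01], "turn": [0, 0, 0]}, {"xyz": [0.053, -0.288, 0.01], "turn": [0, 0, 0]}, {"xyz": [0.053, -0.288, 0.04], "turn": [0, 0, 0]}, {"xyz": [0.053, -0.288, 0.07], "turn": [0, 0, 0]}, {"xyz": [0.053, -0.288, 0.09], "turn": [0, 0, 0]}, {"xyz": [0.053, -0.288, 0.097], "turn": [0, 0, 0]}, {"xyz": [0.053, -0.288, 0.1], "turn": [0, 0, 0]}, {"xyz": [0.053, -0.288, 0.103], "turn": [0, 0, 0]}, {"xyz": [0.053, -0.288, 0.103], "turn": [0, 0, 0]}, {"xyz": [0.053, -0.288, 0.103], "turn": [0, 0, 0]}]'

```text
time: 28.3
tool_pos: [0.5133, -0.2777, 0.0238]
tool_rot: [-3.141, 0.001, 3.141]
ft_force: [-0.7, 0.8, -0.5]
finger_gap: 0.239
gripper_force: 29.5
```

arm_command --series '[{"xyz": [0, 0, 0], "turn": [0, 0, 0]}, {"xyz": [0, 0, 0], "turn": [0, 0, 0]}, {"xyz": [0, 0, 0], "turn": [0, 0, 0]}, {"xyz": [0, 0, 0], "turn": [0, 0, 0]}, {"xyz": [0, 0, -0.02], "turn": [0, 0, 0]}, {"xyz": [0, 0, -0.05], "turn": [0, 0, 0]}, {"xyz": [0, 0, -0.09], "turn": [0, 0, 0]}, {"xyz": [0, 0, -0.13], "turn": [0, 0, 0]}, {"xyz": [0, 0, -0.17], "turn": [0, 0, 0]}, {"xyz": [0, 0, -0.203], "turn": [0, 0, 0]}, {"xyz": [0, 0, -0.203], "turn": [0, 0, 0]}]' --claw 0.05

```text
time: 29.68
tool_pos: [0.5142, -0.2784, 0.229]
tool_rot: [-3.139, 0.004, 3.141]
ft_force: [1.7, -0.9, 0.4]
finger_gap: 0.59
gripper_force: 0.0
```

Run:
```python
from h import *
c=wrist(); v=c['frame'][:,:,::-1].copy()
t=top(); tv=t['frame'][:,:,::-1].copy()
for n,k in (('b',(.572,.312)),('g',(.477,.305)),('r',(.382,.298))): ring(t,tv,k,.124,.031)
v2=v[80:380,160:560]; 
cv2.imwrite('pics/w5.png',np.hstack([v2,cv2.resize(tv[180:390,80:280],(400,420))[:300]]) if 0 else np.vstack([np.hstack([v2,cv2.resize(tv[200:380,110:210],(167,300))])]))
```

```text
(no output)
```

View pics/w5.png

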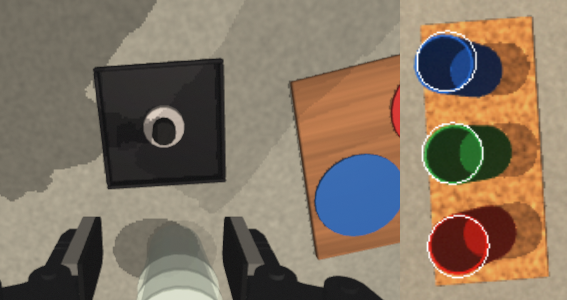

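The stopper stands upright in the tray at (163,127) in the crop, and the rings match the tumblers on the mat. Now I take the blue one back.

arm_command --series '[{"xyz": [-0.002, 0.02, 0], "turn": [0, 0, 0]}, {"xyz": [-0.006, 0.06, 0], "turn": [0, 0, 0]}, {"xyz": [-0.011, 0.105, 0], "turn": [0, 0, 0]}, {"xyz": [-0.015, 0.15, 0], "turn": [0, 0, 0]}, {"xyz": [-0.02, 0.2, 0], "turn": [0, 0, 0]}, {"xyz": [-0.025, 0.25, 0], "turn": [0, 0, 0]}, {"xyz": [-0.03, 0.3, 0], "turn": [0, 0, 0]}, {"xyz": [-0.035, 0.35, 0], "turn": [0, 0, 0]}, {"xyz": [-0.04, 0.4, 0], "turn": [0, 0, 0]}, {"xyz": [-0.045, 0.45, 0], "turn": [0, 0, 0]}, {"xyz": [-0.05, 0.5, 0], "turn": [0, 0, 0]}, {"xyz": [-0.055, 0.545, 0], "turn": [0, 0, 0]}, {"xyz": [-0.058, 0.575, 0], "turn": [0, 0, 0]}, {"xyz": [-0.059, 0.589, 0], "turn": [0, 0, 0]}, {"xyz": [-0.059, 0.589, 0], "turn": [0, 0, 0]}, {"xyz": [-0.059, 0.589, 0.03], "turn": [0, 0, 0]}, {"xyz": [-0.059, 0.589, 0.07], "turn": [0, 0, 0]}, {"xyz": [-0.059, 0.589, 0.11], "turn": [0, 0, 0]}, {"xyz": [-0.059, 0.589, 0.149], "turn": [0, 0, 0]}, {"xyz": [-0.059, 0.589, 0.149], "turn": [0, 0, 0]}]' --claw 0.0854

```text
time: 32.28
tool_pos: [0.5702, 0.3091, 0.0747]
tool_rot: [-3.139, -0.006, 3.139]
ft_force: [0.1, 0.0, 0.3]
finger_gap: 1.0
gripper_force: 0.0
```

arm_command --series '[{"xyz": [0, 0, 0], "turn": [0, 0, 0]}, {"xyz": [0, 0, 0], "turn": [0, 0, 0]}, {"xyz": [0, 0, 0], "turn": [0, 0, 0]}, {"xyz": [0, 0, 0], "turn": [0, 0, 0]}, {"xyz": [0, 0, 0], "turn": [0, 0, 0]}, {"xyz": [0, 0, 0], "turn": [0, 0, 0]}]' --claw 0.04 --grip_force 40

```text
time: 33.02
tool_pos: [0.574, 0.312, 0.0798]
tool_rot: [3.14, 0.004, 3.141]
ft_force: [-1.0, -0.3, 6.7]
finger_gap: 0.729
gripper_force: 43.2
```

arm_command --series '[{"xyz": [0, 0, -0.02], "turn": [0, 0, 0]}, {"xyz": [0, 0, -0.05], "turn": [0, 0, 0]}, {"xyz": [0, 0, -0.08], "turn": [0, 0, 0]}, {"xyz": [0, 0, -0.11], "turn": [0, 0, 0]}, {"xyz": [0, 0, -0.14], "turn": [0, 0, 0]}, {"xyz": [0, -0.015, -0.15], "turn": [0, 0, 0]}, {"xyz": [-0.002, -0.04, -0.15], "turn": [0, 0, 0]}, {"xyz": [-0.003, -0.07, -0.15], "turn": [0, 0, 0]}, {"xyz": [-0.004, -0.105, -0.15], "turn": [0, 0, 0]}, {"xyz": [-0.006, -0.14, -0.15], "turn": [0, 0, 0]}, {"xyz": [-0.007, -0.175, -0.15], "turn": [0, 0, 0]}, {"xyz": [-0.009, -0.21, -0.15], "turn": [0, 0, 0]}, {"xyz": [-0.01, -0.245, -0.15], "turn": [0, 0, 0]}, {"xyz": [-0.012, -0.28, -0.15], "turn": [0, 0, 0]}, {"xyz": [-0.013, -0.315, -0.15], "turn": [0, 0, 0]}, {"xyz": [-0.014, -0.345, -0.15], "turn": [0, 0, 0]}, {"xyz": [-0.015, -0.37, -0.15], "turn": [0, 0, 0]}, {"xyz": [-0.016, -0.387, -0.15], "turn": [0, 0, 0]}, {"xyz": [-0.016, -0.387, -0.14], "turn": [0, 0, 0]}, {"xyz": [-0.016, -0.387, -0.12], "turn": [0, 0, 0]}]'

```text
time: 35.52
tool_pos: [0.5883, -0.0753, 0.1969]
tool_rot: [3.141, 0.001, 3.141]
ft_force: [0.4, -0.3, -2.0]
finger_gap: 0.723
gripper_force: 44.1
```

arm_command --series '[{"xyz": [0, 0, 0.03], "turn": [0, 0, 0]}, {"xyz": [0, 0, 0.06], "turn": [0, 0, 0]}, {"xyz": [0, 0, 0.09], "turn": [0, 0, 0]}, {"xyz": [0, 0, 0.1], "turn": [0, 0, 0]}, {"xyz": [0, 0, 0.106], "turn": [0, 0, 0]}, {"xyz": [0, 0, 0.112], "turn": [0, 0, 0]}, {"xyz": [0, 0, 0.112], "turn": [0, 0, 0]}, {"xyz": [0, 0, 0.112], "turn": [0, 0, 0]}]'

```text
time: 36.52
tool_pos: [0.5891, -0.0746, 0.0872]
tool_rot: [3.14, 0.003, 3.141]
ft_force: [-1.3, 5.7, 9.6]
finger_gap: 0.723
gripper_force: 41.8
```

arm_command --series '[{"xyz": [0, 0, 0], "turn": [0, 0, 0]}, {"xyz": [0, 0, 0], "turn": [0, 0, 0]}, {"xyz": [0, 0, 0], "turn": [0, 0, 0]}, {"xyz": [0, 0, 0], "turn": [0, 0, 0]}, {"xyz": [0, 0, -0.03], "turn": [0, 0, 0]}, {"xyz": [0, 0, -0.07], "turn": [0, 0, 0]}, {"xyz": [0, 0, -0.11], "turn": [0, 0, 0]}, {"xyz": [0, 0, -0.14], "turn": [0, 0, 0]}, {"xyz": [0.01, 0.035, -0.14], "turn": [0, 0, 0]}, {"xyz": [0.023, 0.08, -0.14], "turn": [0, 0, 0]}, {"xyz": [0.038, 0.13, -0.14], "turn": [0, 0, 0]}, {"xyz": [0.053, 0.18, -0.14], "turn": [0, 0, 0]}, {"xyz": [0.067, 0.23, -0.14], "turn": [0, 0, 0]}, {"xyz": [0.082, 0.28, -0.14], "turn": [0, 0, 0]}, {"xyz": [0.096, 0.33, -0.14], "turn": [0, 0, 0]}, {"xyz": [0.106, 0.362, -0.14], "turn": [0, 0, 0]}, {"xyz": [0.111, 0.38, -0.14], "turn": [0, 0, 0]}, {"xyz": [0.111, 0.38, -0.14], "turn": [0, 0, 0]}, {"xyz": [0.111, 0.38, -0.11], "turn": [0, 0, 0]}, {"xyz": [0.111, 0.38, -0.08], "turn": [0, 0, 0]}]' --claw 0.0854

```text
time: 39.02
tool_pos: [0.4784, 0.3033, 0.1648]
tool_rot: [-3.142, 0.001, 3.139]
ft_force: [0.3, 0.1, -0.1]
finger_gap: 1.001
gripper_force: 0.0
```

arm_command --series '[{"xyz": [0, 0, 0.03], "turn": [0, 0, 0]}, {"xyz": [0, 0, 0.06], "turn": [0, 0, 0]}, {"xyz": [0, 0, 0.088], "turn": [0, 0, 0]}, {"xyz": [0, 0, 0.088], "turn": [0, 0, 0]}, {"xyz": [0, 0, 0.088], "turn": [0, 0, 0]}]'

```text
time: 39.65
tool_pos: [0.4785, 0.304, 0.0783]
tool_rot: [3.141, 0.001, 3.14]
ft_force: [0.7, -0.8, 0.3]
finger_gap: 1.003
gripper_force: 0.0
```

arm_command --series '[{"xyz": [0, 0, 0], "turn": [0, 0, 0]}, {"xyz": [0, 0, 0], "turn": [0, 0, 0]}, {"xyz": [0, 0, 0], "turn": [0, 0, 0]}, {"xyz": [0, 0, 0], "turn": [0, 0, 0]}, {"xyz": [0, 0, 0], "turn": [0, 0, 0]}, {"xyz": [0, 0, 0], "turn": [0, 0, 0]}]' --claw 0.04

```text
time: 40.4
tool_pos: [0.4785, 0.3045, 0.0788]
tool_rot: [3.141, 0.002, 3.141]
ft_force: [0.0, -2.2, 7.5]
finger_gap: 0.714
gripper_force: 42.4
```

arm_command --series '[{"xyz": [0, 0, -0.02], "turn": [0, 0, 0]}, {"xyz": [0, 0, -0.05], "turn": [0, 0, 0]}, {"xyz": [0, 0, -0.08], "turn": [0, 0, 0]}, {"xyz": [0, 0, -0.11], "turn": [0, 0, 0]}, {"xyz": [0, 0, -0.14], "turn": [0, 0, 0]}, {"xyz": [-0.005, -0.015, -0.15], "turn": [0, 0, 0]}, {"xyz": [-0.013, -0.04, -0.15], "turn": [0, 0, 0]}, {"xyz": [-0.021, -0.066, -0.15], "turn": [0, 0, 0]}, {"xyz": [-0.03, -0.094, -0.15], "turn": [0, 0, 0]}, {"xyz": [-0.039, -0.122, -0.15], "turn": [0, 0, 0]}, {"xyz": [-0.048, -0.15, -0.15], "turn": [0, 0, 0]}, {"xyz": [-0.057, -0.178, -0.15], "turn": [0, 0, 0]}, {"xyz": [-0.064, -0.198, -0.15], "turn": [0, 0, 0]}, {"xyz": [-0.069, -0.213, -0.15], "turn": [0, 0, 0]}, {"xyz": [-0.069, -0.213, -0.14], "turn": [0, 0, 0]}, {"xyz": [-0.069, -0.213, -0.12], "turn": [0, 0, 0]}, {"xyz": [-0.069, -0.213, -0.09], "turn": [0, 0, 0]}, {"xyz": [-0.069, -0.213, -0.06], "turn": [0, 0, 0]}, {"xyz": [-0.069, -0.213, -0.03], "turn": [0, 0, 0]}, {"xyz": [-0.069, -0.213, -0.02], "turn": [0, 0, 0]}]'

```text
time: 42.9
tool_pos: [0.5444, 0.092, 0.0951]
tool_rot: [3.142, -0.004, 3.141]
ft_force: [-0.4, -0.2, -1.8]
finger_gap: 0.716
gripper_force: 44.2
```

arm_command --series '[{"xyz": [0, 0, 0.006], "turn": [0, 0, 0]}, {"xyz": [0, 0, 0.012], "turn": [0, 0, 0]}, {"xyz": [0, 0, 0.012], "turn": [0, 0, 0]}, {"xyz": [0, 0, 0.012], "turn": [0, 0, 0]}]'

```text
time: 43.4
tool_pos: [0.5475, 0.0912, 0.0865]
tool_rot: [-3.141, 0.003, 3.14]
ft_force: [0.1, -2.3, 6.5]
finger_gap: 0.712
gripper_force: 44.2
```

arm_command --series '[{"xyz": [0, 0, 0], "turn": [0, 0, 0]}, {"xyz": [0, 0, 0], "turn": [0, 0, 0]}, {"xyz": [0, 0, 0], "turn": [0, 0, 0]}, {"xyz": [0, 0, 0], "turn": [0, 0, 0]}, {"xyz": [0, 0, -0.03], "turn": [0, 0, 0]}, {"xyz": [0, 0, -0.07], "turn": [0, 0, 0]}, {"xyz": [0, 0, -0.11], "turn": [0, 0, 0]}, {"xyz": [0, 0, -0.14], "turn": [0, 0, 0]}, {"xyz": [0.03, 0.035, -0.14], "turn": [0, 0, 0]}, {"xyz": [0.065, 0.08, -0.14], "turn": [0, 0, 0]}, {"xyz": [0.1, 0.125, -0.14], "turn": [0, 0, 0]}, {"xyz": [0.135, 0.17, -0.14], "turn": [0, 0, 0]}, {"xyz": [0.164, 0.206, -0.14], "turn": [0, 0, 0]}, {"xyz": [0.164, 0.206, -0.14], "turn": [0, 0, 0]}, {"xyz": [0.164, 0.206, -0.11], "turn": [0, 0, 0]}, {"xyz": [0.164, 0.206, -0.08], "turn": [0, 0, 0]}, {"xyz": [0.164, 0.206, -0.04], "turn": [0, 0, 0]}, {"xyz": [0.164, 0.206, 0.008], "turn": [0, 0, 0]}, {"xyz": [0.164, 0.206, 0.008], "turn": [0, 0, 0]}, {"xyz": [0.164, 0.206, 0.008], "turn": [0, 0, 0]}]' --claw 0.0854

```text
time: 45.9
tool_pos: [0.3836, 0.2976, 0.0786]
tool_rot: [3.141, 0.001, 3.14]
ft_force: [-0.3, -0.2, 0.7]
finger_gap: 0.996
gripper_force: 0.0
```

arm_command --series '[{"xyz": [0, 0, 0], "turn": [0, 0, 0]}, {"xyz": [0, 0, 0], "turn": [0, 0, 0]}, {"xyz": [0, 0, 0], "turn": [0, 0, 0]}, {"xyz": [0, 0, 0], "turn": [0, 0, 0]}, {"xyz": [0, 0, 0], "turn": [0, 0, 0]}, {"xyz": [0, 0, 0], "turn": [0, 0, 0]}]' --claw 0.04

```text
time: 46.65
tool_pos: [0.3839, 0.2981, 0.0793]
tool_rot: [3.14, 0.003, 3.141]
ft_force: [-0.4, -2.3, 10.5]
finger_gap: 0.726
gripper_force: 41.6
```

arm_command --series '[{"xyz": [0, 0, -0.02], "turn": [0, 0, 0]}, {"xyz": [0, 0, -0.05], "turn": [0, 0, 0]}, {"xyz": [0, 0, -0.08], "turn": [0, 0, 0]}, {"xyz": [0, 0, -0.11], "turn": [0, 0, 0]}, {"xyz": [-0.005, -0.015, -0.14], "turn": [0, 0, 0]}, {"xyz": [-0.015, -0.04, -0.15], "turn": [0, 0, 0]}, {"xyz": [-0.024, -0.066, -0.15], "turn": [0, 0, 0]}, {"xyz": [-0.034, -0.094, -0.15], "turn": [0, 0, 0]}, {"xyz": [-0.044, -0.122, -0.15], "turn": [0, 0, 0]}, {"xyz": [-0.055, -0.15, -0.15], "turn": [0, 0, 0]}, {"xyz": [-0.065, -0.178, -0.15], "turn": [0, 0, 0]}, {"xyz": [-0.075, -0.206, -0.15], "turn": [0, 0, 0]}, {"xyz": [-0.085, -0.234, -0.15], "turn": [0, 0, 0]}, {"xyz": [-0.095, -0.262, -0.15], "turn": [0, 0, 0]}, {"xyz": [-0.105, -0.288, -0.15], "turn": [0, 0, 0]}, {"xyz": [-0.111, -0.304, -0.15], "turn": [0, 0, 0]}, {"xyz": [-0.113, -0.311, -0.15], "turn": [0, 0, 0]}, {"xyz": [-0.113, -0.311, -0.14], "turn": [0, 0, 0]}, {"xyz": [-0.113, -0.311, -0.12], "turn": [0, 0, 0]}, {"xyz": [-0.113, -0.311, -0.09], "turn": [0, 0, 0]}]'

```text
time: 49.15
tool_pos: [0.4952, -0.0126, 0.1667]
tool_rot: [3.141, 0.001, -3.142]
ft_force: [-0.2, -0.1, -1.9]
finger_gap: 0.727
gripper_force: 44.3
```

arm_command --series '[{"xyz": [0, 0, 0.03], "turn": [0, 0, 0]}, {"xyz": [0, 0, 0.06], "turn": [0, 0, 0]}, {"xyz": [0, 0, 0.07], "turn": [0, 0, 0]}, {"xyz": [0, 0, 0.076], "turn": [0, 0, 0]}, {"xyz": [0, 0, 0.082], "turn": [0, 0, 0]}, {"xyz": [0, 0, 0.082], "turn": [0, 0, 0]}, {"xyz": [0, 0, 0.082], "turn": [0, 0, 0]}]'

```text
time: 50.02
tool_pos: [0.4961, -0.0141, 0.0869]
tool_rot: [-3.14, 0.002, 3.14]
ft_force: [-3.9, -0.5, 10.6]
finger_gap: 0.727
gripper_force: 45.2
```

arm_command --series '[{"xyz": [0, 0, 0], "turn": [0, 0, 0]}, {"xyz": [0, 0, 0], "turn": [0, 0, 0]}, {"xyz": [0, 0, 0], "turn": [0, 0, 0]}, {"xyz": [0, 0, 0], "turn": [0, 0, 0]}, {"xyz": [0, 0, -0.03], "turn": [0, 0, 0]}, {"xyz": [0, 0, -0.07], "turn": [0, 0, 0]}, {"xyz": [0, 0, -0.11], "turn": [0, 0, 0]}, {"xyz": [0, 0, -0.15], "turn": [0, 0, 0]}, {"xyz": [0.02, -0.04, -0.16], "turn": [0, 0, 0]}, {"xyz": [0.05, -0.09, -0.16], "turn": [0, 0, 0]}, {"xyz": [0.08, -0.14, -0.16], "turn": [0, 0, 0]}, {"xyz": [0.11, -0.19, -0.16], "turn": [0, 0, 0]}, {"xyz": [0.14, -0.24, -0.16], "turn": [0, 0, 0]}, {"xyz": [0.17, -0.3, -0.16], "turn": [0, 0, 0]}, {"xyz": [0.19, -0.34, -0.16], "turn": [0, 0, 0]}, {"xyz": [0.19, -0.34, -0.16], "turn": [0, 0, 0]}, {"xyz": [0.19, -0.34, -0.16], "turn": [0, 0, 0]}]' --claw 0.0854

```text
time: 52.15
tool_pos: [0.3048, -0.3529, 0.2451]
tool_rot: [3.141, -0.0, 3.14]
ft_force: [0.7, -1.1, 0.7]
finger_gap: 1.003
gripper_force: 0.0
```

Run:
```python
from h import *
t=top(); f=t['frame'].copy(); v=f[:,:,::-1].copy(); v=cv2.resize(v,None,fx=4,fy=4,interpolation=cv2.INTER_CUBIC)
t['K']=np.array([[4,0,1.5],[0,4,1.5],[0,0,1]])@t['K']
for g in((.4928,-.013),(.546,.0922),(.5877,-.0749)): ring(t,v,g,.132,.031); ring(t,v,g,.012,.046,(0,255,255))
x=v[730:1260,920:1620]; cv2.imwrite('pics/end1.png',x)
s=viewer.read_camera('scene')
vs=s['frame'][:,:,::-1].copy()
for g in((.4928,-.013),(.546,.0922),(.5877,-.0749)): ring(s,vs,g,.132,.031); ring(s,vs,g,.012,.046,(0,255,255))
cv2.imwrite('pics/end2.png',cv2.resize(vs[140:340,90:410],(800,500)))
```

```text
(no output)
```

View pics/end1.png

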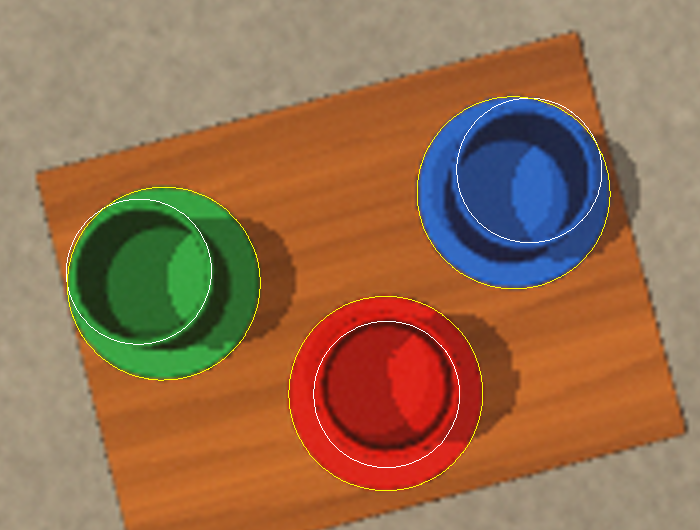

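View pics/end2.png

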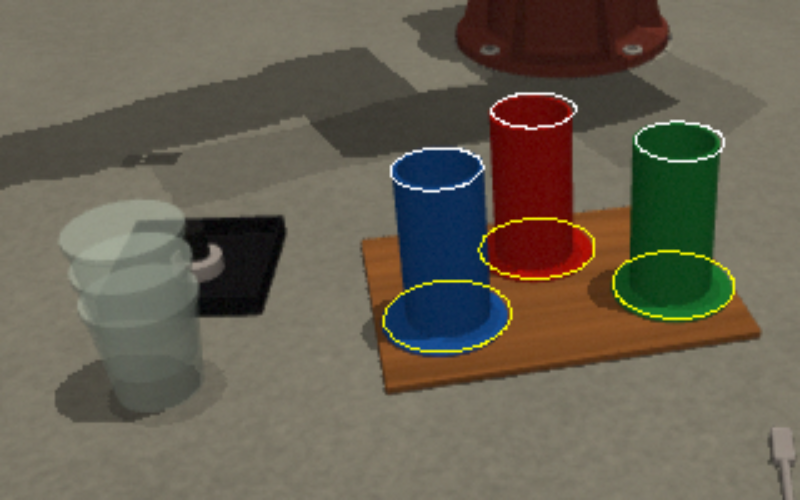

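The closeups show the stopper, stack and tumblers all upright. Red looks a few mm off-centre, so I measure the rims.

```bash
cat > rim.py <<'E'
from h import *
from scipy.optimize import least_squares
from scipy.ndimage import map_coordinates
G={'red':(.4928,-.013),'green':(.546,.0922),'blue':(.5877,-.0749)}
def rims(t,f):
    for k,g0 in G.items():
        ch=f[...,{'red':0,'green':1,'blue':2}[k]].astype(float)
        a=np.linspace(0,2*np.pi,120,endpoint=False); best=None
        rr=np.arange(.0,.0085,.0005)
        for dx in np.arange(-.008,.0081,.0005):       # grid search: lit rim (r=29.5) brighter than inside (r=26.5)
            for dy in np.arange(-.008,.0081,.0005):
                def smp(r):
                    P=np.c_[g0[0]+dx+r*np.cos(a),g0[1]+dy+r*np.sin(a),0*a+.132]; q=proj(t,P)
                    return map_coordinates(ch,[q[:,1],q[:,0]],order=1)
                s=np.median(np.clip(smp(.0295)-smp(.0255),-20,80).reshape(-1,1),axis=1).mean()
                if best is None or s>best[0]: best=(s,dx,dy)
        print(k,np.round(best,4))
E
python3 - <<'E'
from rim import *
t=top(); f0=cv2.imread('pics/top0.png')[:,:,::-1]
print('initial'); rims(t,f0); print('now'); rims(t,t['frame'])
E
```

```text
initial
red [ 7.98219e+01  4.50000e-03 -5.00000e-04]
green [ 5.19553e+01 -1.00000e-03 -1.00000e-03]
blue [ 6.25789e+01 -2.00000e-03  3.50000e-03]
now
red [ 7.97541e+01  4.00000e-03 -5.00000e-04]
green [ 5.25135e+01 -1.50000e-03 -5.00000e-04]
blue [ 6.25907e+01 -2.50000e-03  2.50000e-03]
```

The offsets date from the start: red sits +4 mm in x, blue about (-2.5, +2.5) mm. I have time to centre both, so red first.

arm_command --series '[{"xyz": [-0.02, 0.04, 0], "turn": [0, 0, 0]}, {"xyz": [-0.05, 0.09, 0], "turn": [0, 0, 0]}, {"xyz": [-0.08, 0.14, 0], "turn": [0, 0, 0]}, {"xyz": [-0.11, 0.19, 0], "turn": [0, 0, 0]}, {"xyz": [-0.14, 0.24, 0], "turn": [0, 0, 0]}, {"xyz": [-0.17, 0.3, 0], "turn": [0, 0, 0]}, {"xyz": [-0.19, 0.34, 0], "turn": [0, 0, 0]}, {"xyz": [-0.19, 0.34, 0], "turn": [0, 0, 0]}, {"xyz": [-0.19, 0.34, 0.02], "turn": [0, 0, 0]}, {"xyz": [-0.19, 0.34, 0.06], "turn": [0, 0, 0]}, {"xyz": [-0.19, 0.34, 0.1], "turn": [0, 0, 0]}, {"xyz": [-0.19, 0.34, 0.14], "turn": [0, 0, 0]}, {"xyz": [-0.19, 0.34, 0.16], "turn": [0, 0, 0]}, {"xyz": [-0.19, 0.34, 0.16], "turn": [0, 0, 0]}]'

```text
time: 54.05
tool_pos: [0.4937, -0.0133, 0.0843]
tool_rot: [3.141, -0.003, 3.141]
ft_force: [-0.2, 0.5, 0.1]
finger_gap: 1.003
gripper_force: 0.0
```

arm_command --series '[{"xyz": [0, 0, 0], "turn": [0, 0, 0]}, {"xyz": [0, 0, 0], "turn": [0, 0, 0]}, {"xyz": [0, 0, 0], "turn": [0, 0, 0]}, {"xyz": [0, 0, 0], "turn": [0, 0, 0]}, {"xyz": [0, 0, 0], "turn": [0, 0, 0]}, {"xyz": [0, 0, -0.005], "turn": [0, 0, 0]}, {"xyz": [0, 0, -0.01], "turn": [0, 0, 0]}, {"xyz": [0.002, 0, -0.01], "turn": [0, 0, 0]}, {"xyz": [0.004, 0, -0.01], "turn": [0, 0, 0]}, {"xyz": [0.004, 0, -0.01], "turn": [0, 0, 0]}, {"xyz": [0.004, 0, -0.005], "turn": [0, 0, 0]}, {"xyz": [0.004, 0, 0], "turn": [0, 0, 0]}, {"xyz": [0.004, 0, 0], "turn": [0, 0, 0]}, {"xyz": [0.004, 0, 0], "turn": [0, 0, 0]}]' --claw 0.04

```text
time: 55.8
tool_pos: [0.4916, -0.0136, 0.0868]
tool_rot: [-3.141, 0.001, 3.141]
ft_force: [-8.3, 0.8, 24.5]
finger_gap: 0.731
gripper_force: 45.8
```

arm_command --series '[{"xyz": [0, 0, -0.001], "turn": [0, 0, 0]}, {"xyz": [0, 0, -0.001], "turn": [0, 0, 0]}, {"xyz": [0, 0, -0.001], "turn": [0, 0, 0]}, {"xyz": [0, 0, -0.001], "turn": [0, 0, 0]}, {"xyz": [0, 0, -0.03], "turn": [0, 0, 0]}, {"xyz": [0, 0, -0.07], "turn": [0, 0, 0]}, {"xyz": [0, 0, -0.11], "turn": [0, 0, 0]}, {"xyz": [0, 0, -0.14], "turn": [0, 0, 0]}, {"xyz": [-0.03, -0.02, -0.14], "turn": [0, 0, 0]}, {"xyz": [-0.07, -0.045, -0.14], "turn": [0, 0, 0]}, {"xyz": [-0.097, -0.062, -0.14], "turn": [0, 0, 0]}, {"xyz": [-0.097, -0.062, -0.14], "turn": [0, 0, 0]}, {"xyz": [-0.097, -0.062, -0.14], "turn": [0, 0, 0]}, {"xyz": [-0.097, -0.062, -0.11], "turn": [0, 0, 0]}, {"xyz": [-0.097, -0.062, -0.07], "turn": [0, 0, 0]}, {"xyz": [-0.097, -0.062, -0.03], "turn": [0, 0, 0]}, {"xyz": [-0.097, -0.062, 0], "turn": [0, 0, 0]}, {"xyz": [-0.097, -0.062, 0], "turn": [0, 0, 0]}]' --claw 0.0854

```text
time: 58.05
tool_pos: [0.5857, -0.0745, 0.0838]
tool_rot: [3.14, -0.004, 3.141]
ft_force: [-0.9, 0.2, 0.4]
finger_gap: 0.999
gripper_force: 0.0
```

arm_command --series '[{"xyz": [0, 0, 0], "turn": [0, 0, 0]}, {"xyz": [0, 0, 0], "turn": [0, 0, 0]}, {"xyz": [0, 0, 0], "turn": [0, 0, 0]}, {"xyz": [0, 0, 0], "turn": [0, 0, 0]}, {"xyz": [0, 0, 0], "turn": [0, 0, 0]}, {"xyz": [0, 0, -0.005], "turn": [0, 0, 0]}, {"xyz": [0, 0, -0.01], "turn": [0, 0, 0]}, {"xyz": [-0.0025, -0.0025, -0.01], "turn": [0, 0, 0]}, {"xyz": [-0.0025, -0.0025, -0.01], "turn": [0, 0, 0]}, {"xyz": [-0.0025, -0.0025, -0.006], "turn": [0, 0, 0]}, {"xyz": [-0.0025, -0.0025, -0.003], "turn": [0, 0, 0]}, {"xyz": [-0.0025, -0.0025, -0.001], "turn": [0, 0, 0]}, {"xyz": [-0.0025, -0.0025, -0.001], "turn": [0, 0, 0]}]' --claw 0.04

```text
time: 59.68
tool_pos: [0.591, -0.0779, 0.0874]
tool_rot: [3.142, 0.001, 3.141]
ft_force: [-3.4, 2.8, 11.8]
finger_gap: 0.726
gripper_force: 44.5
```

arm_command --series '[{"xyz": [0, 0, 0], "turn": [0, 0, 0]}, {"xyz": [0, 0, 0], "turn": [0, 0, 0]}, {"xyz": [0, 0, 0], "turn": [0, 0, 0]}, {"xyz": [0, 0, 0], "turn": [0, 0, 0]}, {"xyz": [0, 0, -0.03], "turn": [0, 0, 0]}, {"xyz": [0, 0, -0.07], "turn": [0, 0, 0]}, {"xyz": [0, 0, -0.11], "turn": [0, 0, 0]}, {"xyz": [0, 0, -0.15], "turn": [0, 0, 0]}, {"xyz": [0.04, -0.03, -0.16], "turn": [0, 0, 0]}, {"xyz": [0.08, -0.07, -0.16], "turn": [0, 0, 0]}, {"xyz": [0.12, -0.11, -0.16], "turn": [0, 0, 0]}, {"xyz": [0.16, -0.15, -0.16], "turn": [0, 0, 0]}, {"xyz": [0.2, -0.19, -0.16], "turn": [0, 0, 0]}, {"xyz": [0.24, -0.23, -0.16], "turn": [0, 0, 0]}, {"xyz": [0.28, -0.27, -0.16], "turn": [0, 0, 0]}, {"xyz": [0.28, -0.27, -0.16], "turn": [0, 0, 0]}, {"xyz": [0.28, -0.27, -0.16], "turn": [0, 0, 0]}]' --claw 0.0854

```text
time: 61.8
tool_pos: [0.3104, -0.3477, 0.2463]
tool_rot: [3.141, 0.0, 3.14]
ft_force: [0.6, 0.4, 0.7]
finger_gap: 1.0
gripper_force: 0.0
```

Run:
```python
from rim import *
t=top(); rims(t,t['frame'])
cv2.imwrite('pics/end3.png',t['frame'][130:390,80:540,::-1])
```

```text
red [79.7387  0.      0.    ]
green [ 5.26777e+01 -1.50000e-03 -5.00000e-04]
blue [ 6.13787e+01 -1.00000e-03 -5.00000e-04]
```

View pics/end3.png

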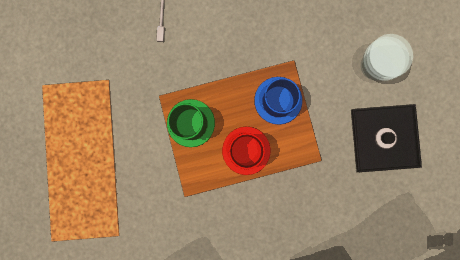

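All three tumblers now measure within 2 mm of their coaster centres. The stopper stands in the tray and the glass stack hasn't moved.

```bash
python3 -c "
from rig import ticket
print(ticket.job_done())"
```

```text
the job is handed in; nothing more can be done
None
```

The job is handed in at about 62 s: the stopper stands plug-up in the black tray, each tumbler is upright within about 2 mm of its own coaster's centre, and the glass stack is undisturbed.

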